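# Hold a round sensor head down in its sprung test cradle

## Robot

A 6-joint arm with a two-finger parallel gripper is mounted at the origin on a cart in front of the work surface, level with it; the furniture and walls round the work are solid. World frame = base frame: x ahead of the robot, y to its left, z up, the work surface at z = 0. Lengths are in m, angles in rad, forces in N, time in s.
With the tool pointing down it reaches from about 0.275 to 0.825 m from the base axis. Payload 4.9 kg.
Tool frame: the origin (TCP) lies between the finger pads, 19 mm behind the fingertips; this is the grasp point; z points along the fingers, y is the line along which they close (so a half turn about z gives the same grasp; the last joint's range is limited). The gripper opens to 85 mm and grips with 20 to 120 N. Pads are 22 mm wide; open, the fingers measure 114 mm over their backs; the gripper's body (76 mm by 85 mm) begins 54 mm behind the grasp point. The pads swing forward as they close: fully open they stand 13 mm farther back than shut.
Start: joints at [0.996, 0.326, -0.193, 1.052, 0, 1.437], TCP at [0.235, 0.497, 0.25] pointing down, gripper open.
Joint ranges: [-2.65, 2.65], [-0.97, 1.79], [-1.3, 1.35], [-1.93, 2.1], [-1.47, 1.37], [-3.14, 3.14]. Speed limits (rad/s): [2.57, 2.57, 3.14, 3.14, 3.14, 3.14].

## Interface

Orientations are given as a rotation vector (axis times angle).
In Python, from cell import ctrl gives the robot as it stands. Calls block until the motion is done:
- ctrl.movep(position, orientation): joint-space move of the TCP to a pose.
- ctrl.move_l(position, velocity=0.15, rot=None, until_force=None): straight line of the TCP; rot=None keeps the orientation; velocity is the mean speed in m/s. With until_force (N) it stops when the force on the tool has changed by that much, and returns True; else False.
- ctrl.set_joints(angles): joint-space move.
- ctrl.let_go() and ctrl.grab(newtons=None): open the fingers fully, or close them until they stop; newtons is the grip in N (None keeps the last).
- ctrl.sleep(seconds).
- ctrl.ik(position, orientation): joint angles nearest the present ones, or None.
- ctrl.grab_frame(name): name is "scene" or "side" or "wrist"; returns a dict with "img" (420x560x3 uint8, red, green, blue), "fx", "fy", "cx", "cy" (pixels), "cam_to_world" (4x4, takes a point from camera to world coordinates); the wrist camera has in their place "T_tool_cam" (4x4, takes a point from camera to tool coordinates, whose origin is the TCP and whose axes are the flange's). Camera axes: x right, y down, z forward; pixel columns grow to the right and rows downward; lengths in m; the calibration is good to about 2 mm. A picture is of the moment at which its call begins: read the wrist's pose just before it. There is no depth.
A pose or a line that the arm cannot do raises ctrl.MotionError and nothing moves.
- ctrl.sign_off(): hands the job in; it is judged then, once.
Readings, each from a call of its own:
- ctrl.read_clock(): time.
- ctrl.read_q(): joint angles.
- ctrl.read_joint_velocities(): joint speeds.
- ctrl.read_tau(): joint torques, N m.
- ctrl.read_position(): TCP position.
- ctrl.read_eef_rot(): TCP orientation.
- ctrl.read_contact_force(): force on the tool from outside, world axes, zero at the start.
- ctrl.read_wrist_torque(): the same for the moment, N m.
- ctrl.read_finger_gap(): opening from 0.0 (shut) to 1.0 (fully open).
- ctrl.read_grasp_force(): force on a finger pad.
Only numpy, scipy, OpenCV 4.12 (cv2) and the standard library are available. Lean on these libraries where they do the work, as an engineer would, in place of code of your own. Each camera call takes 0.05 s, during which the arm holds its last target. There are 200 camera calls.

## Task

Take the round, flask-shaped sensor head from the slotted rack, where it hangs by its flange: draw it out through the open front of its slot and leave the other two heads hanging. Set its round end down in the sprung ring of the test cradle, keep it upright, and press the ring fully down to its stop so that the contact pins are made. The spring lifts it again when released, so finish while still gripping the head and holding it down.

Things in the scene. Friction and masses are not known exactly. Their poses are not given: they have to be found in the camera images.
- round_head: round sensor head, bare aluminium, 106 mm tall, 220 g, like a small round flask. Ball 54 mm in diameter at the bottom (z 0 to 54), neck 26 mm (z 50 to 64), flange 44 mm (z 64 to 70), grooved round grip stub 28 mm with domed top (z 70 to 106). Origin: lowest point of the ball, z up its axis. It hangs upright in one of the rack's slots, flange on the plate, so its origin starts 86 mm above the bench
- head_grip (a point): point on the axis of the round head's grip stub, 91 mm above its origin: a TCP put here has the stub between the finger pads and fingertips about 2 mm above the flange, which the fingertips may bear on when pressing
- straight_head: bystander head in the rack, same flange and neck, straight cylindrical body of 48 mm diameter with a flat end, hexagonal stub; origin at the centre of its underside, z up
- tapered_head: bystander head in the rack, same flange and neck, body tapering downward from 48 to 20 mm diameter, thin steel stub of 20 mm diameter with a hexagon on it; origin at the centre of its underside, z up
- rack: fixed grey sheet-metal rack, 216 mm wide; origin on the bench below the middle hanging place, z up; may stand turned. Plate 4 mm thick, top at z 150; three slots 31 mm wide at y -72, 0, 72 run along its x, open to -x, where the teeth end at x -30. Heads hang at x about 0. Ball and flange are wider than the slot: a head lifts only 9 mm there and is clear of the plate once 60 mm toward -x
- cradle: fixed test cradle: grey base 104 x 104 mm, aluminium deck at z 30 mm, three guide pillars (tops at z 75, 41 mm off centre) carrying the black sprung ring. Origin at the centre of its underside on the bench, z up along the ring's axis
- ring_centre (a point): centre of the ring's upper rim, moving with the ring: 72 mm above the bench when free. The ring's bore is 60 mm at the rim; below it a 45 degree cone centres the ball, whose lowest point (the head's origin) then lies 25 mm below this point
- cradle_ring (a joint): travel of the sprung ring: 0 free (up), grows as it is pressed down, 0.018 m at its hard stop; takes about 6.5 N to start and 14 N at the stop (pins included)
- contact_pins (a joint): travel of the sprung contact pins in the middle of the cradle: 0 free, limit 0.008 m; the ball meets them when the ring is about 11 mm down

How it is judged:
By the outcome, as a careful person would: the job done as asked, in the order asked, and still so for the second after the job is handed in, while the arm keeps its last pose, push and grip.
It also fails if it takes over 42 s, if anything falls off the work surface, if the arm or the gripper's body presses on something with over 40 N, if the wrist force passes 120 N, or if a joint passes its speed limit or range.

## Working session

There is one attempt and no reset: what is moved stays moved. The work goes in short steps, each a Python script; the robot and the scene stay as the last script left them, time stands still between calls to the robot, and variables do not carry over. Pictures are saved under pics/ and viewed, at most 10 in all, crops included, and the job is handed in when it is done.

```bash
mkdir -p pics; python3 - <<'E'
from cell import ctrl
import cv2,numpy as np
for n in ["scene","side","wrist"]:
    f=ctrl.grab_frame(n); cv2.imwrite(f"pics/{n}0.png",f["img"][:,:,::-1])
    print(n,f["fx"],f["fy"],f["cx"],f["cy"]); print(np.round(f.get("cam_to_world",f.get("T_tool_cam")),4).tolist())
print(ctrl.read_clock(),ctrl.read_eef_rot(),ctrl.read_position())
E
```

```text
scene 533.0686665565936 533.0686665565936 283.56668533908453 215.2265395934362
[[0.788, -0.3071, 0.5337, 0.0611], [-0.6157, -0.3928, 0.6831, -0.3181], [-0.0002, -0.8668, -0.4986, 0.5454], [0.0, 0.0, 0.0, 1.0]]
side 454.14504130713095 454.14504130713095 274.1644987153405 204.73765363206365
[[0.975, -0.1173, 0.1889, 0.381], [-0.2207, -0.4059, 0.8869, -0.4924], [-0.0273, -0.9064, -0.4216, 0.4868], [0.0, 0.0, 0.0, 1.0]]
wrist 317.03300663894254 317.03300663894254 280.8366270504896 209.2598542953526
[[0.0002, -0.9568, -0.2908, 0.0743], [1.0, 0.0006, -0.0012, 0.0013], [0.0013, -0.2908, 0.9568, -0.1235], [0.0, 0.0, 0.0, 1.0]]
0.15 [-6.86768034e-01 -3.06514389e+00  1.90258281e-03] [0.23443219 0.49708266 0.24939861]
```

View pics/scene0.png

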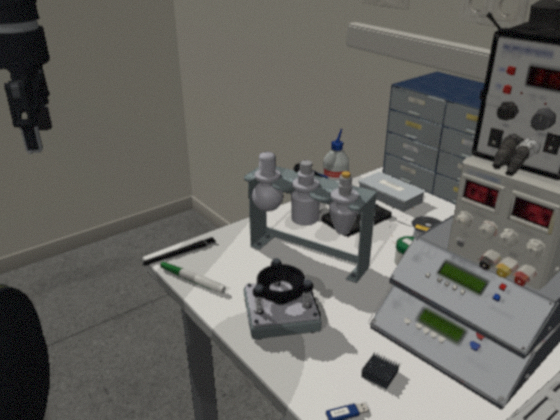

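View pics/side0.png

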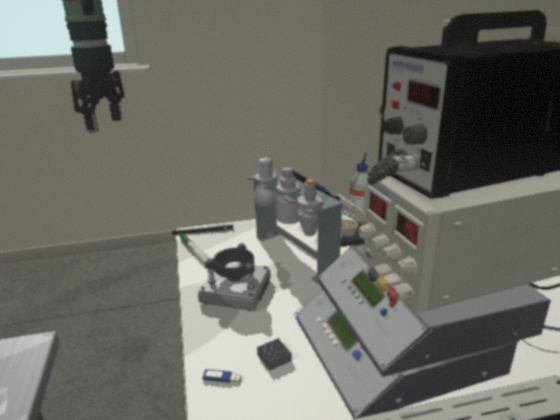

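The scene view shows the rack with the round head at its left end, stub near (267,162) and ball near (267,195). The ring is near (281,283). In the side view the stub is near (265,168) and the ring near (234,262). I'll enlarge both views to get accurate pixels.

```bash
python3 - <<'E'
import cv2,numpy as np
a=cv2.imread("pics/scene0.png")[140:340,235:385]; b=cv2.imread("pics/side0.png")[150:310,190:350]
a=cv2.resize(a,None,fx=3,fy=3,interpolation=cv2.INTER_CUBIC)[:600,:400]; 
a=cv2.resize(cv2.imread("pics/scene0.png")[145:285,240:385],None,fx=4,fy=4,interpolation=cv2.INTER_CUBIC)
cv2.imwrite("pics/a.png",a)
s=cv2.resize(cv2.imread("pics/scene0.png")[255:340,240:330],None,fx=4,fy=4,interpolation=cv2.INTER_CUBIC)
t=cv2.resize(cv2.imread("pics/side0.png")[150:300,195:295],None,fx=4,fy=4,interpolation=cv2.INTER_CUBIC)
c=np.zeros((600,800,3),np.uint8); c[:340,:360]=s; c[:600,400:800]=t
cv2.imwrite("pics/b.png",c)
E
```

```text
(no output)
```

View pics/a.png

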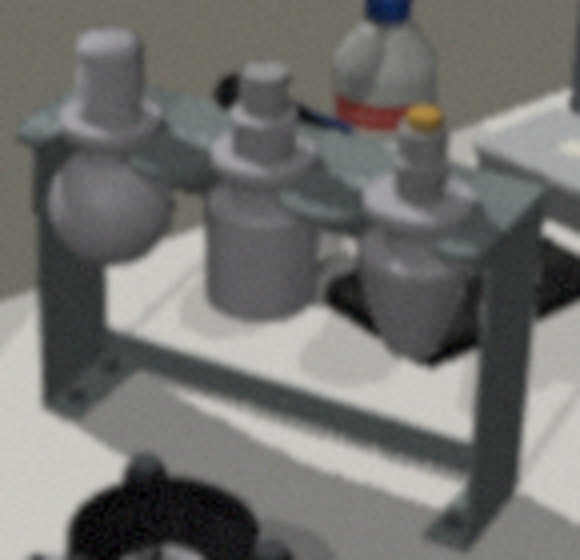

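View pics/b.png

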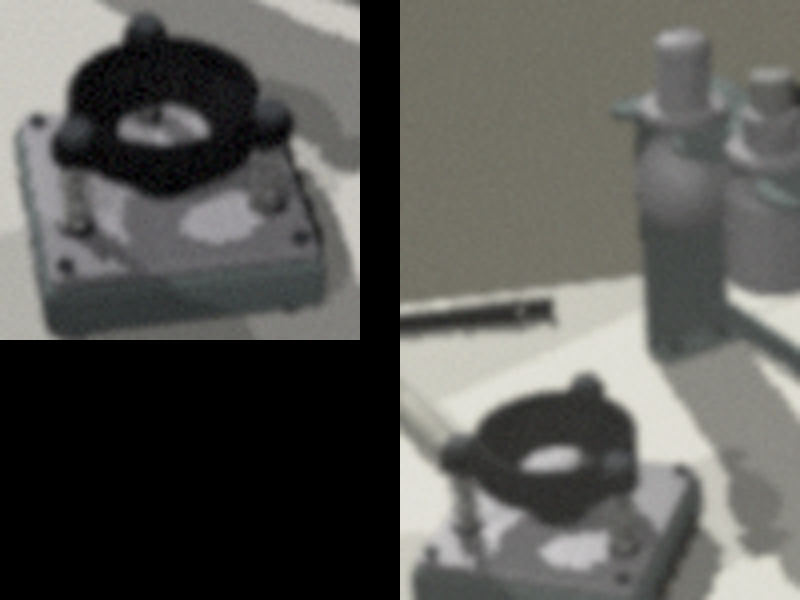

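The enlarged scene view (a.png) gives the ball centre near (110,201) and flange centres near (112,120), (264,155) and (420,205). In b.png the three pillar knobs are at (147,28), (76,140), (270,122) in the scene part, and at (587,388), (460,455), (617,460) in the side part.

```bash
cat > h.py <<'E'
import numpy as np
from scipy.spatial.transform import Rotation as R
def ray(f,p,T=None):
    T=np.array(f["cam_to_world"] if T is None else T)
    d=T[:3,:3]@np.array([(p[0]-f["cx"])/f["fx"],(p[1]-f["cy"])/f["fy"],1]); return T[:3,3],d/np.linalg.norm(d)
def plane(r,z): o,d=r; return o+d*(z-o[2])/d[2]
def tri(a,b):
    A=[np.eye(3)-np.outer(d,d) for o,d in (a,b)]
    x=np.linalg.solve(A[0]+A[1],A[0]@a[0]+A[1]@b[0])
    return x,[np.linalg.norm(M@(x-o)) for M,(o,d) in zip(A,(a,b))]
E
python3 - <<'E'
from cell import ctrl
from h import *
np.set_printoptions(precision=4,suppress=True)
s=ctrl.grab_frame("scene"); t=ctrl.grab_frame("side")
A=lambda u,v:ray(s,(240+u/4-.4,145+v/4-.4)); B=lambda u,v:ray(s,(240+u/4-.4,255+v/4-.4)); C=lambda u,v:ray(t,(195+(u-400)/4-.4,150+v/4-.4))
print("ball",plane(A(110,201),.113),plane(C(683,185),.113),tri(A(110,201),C(683,185)))
for n,p in dict(fr=(112,120),fs=(264,155),ft=(420,205)).items(): print(n,plane(A(*p),.153))
print("fr side",plane(C(681,112),.153),"fs side",plane(C(771,152),.153))
P=[tri(B(*p),C(*q)) for p,q in (((147,28),(587,388)),((76,140),(460,455)),((270,122),(617,460)))]
for p in P: print(p)
print("cradle",np.mean([p[0] for p in P],0))
print([np.linalg.norm(P[i][0]-P[i-1][0]) for i in range(3)], "expect .071")
for z in (.07,): 
  print(np.mean([plane(B(*p),z) for p in((147,28),(76,140),(270,122))],0),np.mean([plane(C(*p),z) for p in((587,388),(460,455),(617,460))],0))
E
```

```text
ball [0.5452 0.3481 0.113 ] [0.5407 0.3408 0.113 ] (array([0.5418, 0.3437, 0.1137]), [np.float64(0.0019600749296039147), np.float64(0.0019600749296039897)])
fr [0.5451 0.3456 0.153 ]
fs [0.5746 0.2802 0.153 ]
ft [0.5946 0.2086 0.153 ]
fr side [0.5411 0.3406 0.153 ] fs side [0.5716 0.2778 0.153 ]
(array([0.4704, 0.2241, 0.071 ]), [np.float64(0.0007657035491467039), np.float64(0.0007657035491467647)])
(array([0.409 , 0.1857, 0.0692]), [np.float64(0.0010512282527745378), np.float64(0.0010512282527744875)])
(array([0.4707, 0.1507, 0.0738]), [np.float64(0.0025217876558423927), np.float64(0.002521787655842347)])
cradle [0.45   0.1868 0.0713]
[np.float64(0.07347270797575763), np.float64(0.07248492754182578), np.float64(0.07114485130546616)] expect .071
[0.4509 0.1879 0.07  ] [0.4506 0.1893 0.07  ]
```

```bash
cat >> h.py <<'E'
def rot(yaw,flip=1): # tool z down, tool y along rack x axis
    y=flip*np.array([np.cos(yaw),np.sin(yaw),0]); z=np.array([0,0,-1.]); return R.from_matrix(np.c_[np.cross(y,z),y,z]).as_rotvec()
def wrist(ctrl):
    p=ctrl.read_position(); r=ctrl.read_eef_rot(); f=ctrl.grab_frame("wrist")
    T=np.eye(4); T[:3,:3]=R.from_rotvec(r).as_matrix(); T[:3,3]=p
    f["cam_to_world"]=T@np.array(f["T_tool_cam"]); return f
def pix(f,X):
    T=np.linalg.inv(f["cam_to_world"]); c=T[:3,:3]@X+T[:3,3]; return f["fx"]*c[0]/c[2]+f["cx"],f["fy"]*c[1]/c[2]+f["cy"]
E
python3 - <<'E'
from cell import ctrl
from h import *
import cv2,pickle
np.set_printoptions(precision=4,suppress=True)
yaw=np.radians(20.1); n=np.array([-np.cos(yaw),-np.sin(yaw),0])
for fl in (1,-1): print(fl,ctrl.ik([.543,.3435,.29],rot(yaw,fl)),ctrl.ik([.45,.188,.12],rot(yaw,fl)))
best=min((1,-1),key=lambda fl:np.abs(ctrl.ik([.543,.3435,.29],rot(yaw,fl))-ctrl.read_q()).max())
ctrl.movep(np.array([.543,.3435,.29])+.03*n,rot(yaw,best))
ctrl.sleep(.3)
f=wrist(ctrl); pickle.dump(f,open("w1.pkl","wb")); cv2.imwrite("pics/w1.png",f["img"][:,:,::-1])
print(best,ctrl.read_clock(),ctrl.read_position(),ctrl.read_contact_force())
for X in ([.543,.3435,.192],[.543,.3435,.156],[.573,.279,.156],[.5946,.2086,.156],[.45,.188,.072]): print(pix(f,np.array(X)))
E
```

```text
1 [0.4492 0.4842 0.1497 1.2363 0.     1.6692] [ 0.2442  0.348  -0.5343  0.6885  0.      1.4642]
-1 [ 0.4492  0.4842  0.1497  1.2363  0.     -1.4724] [ 0.2442  0.348  -0.5343  0.6885  0.     -1.6774]
1 1.8417 [0.5143 0.3338 0.2901] [ 0.5092 -0.1159  0.589 ]
(np.float64(321.1678682064618), np.float64(220.45096764632405))
(np.float64(316.039340622732), np.float64(206.62244459667738))
(np.float64(319.961752313769), np.float64(281.14569794324535))
(np.float64(313.1300852933646), np.float64(347.95587931988973))
(np.float64(188.69739589724927), np.float64(277.3452348673038))
```

View pics/w1.png

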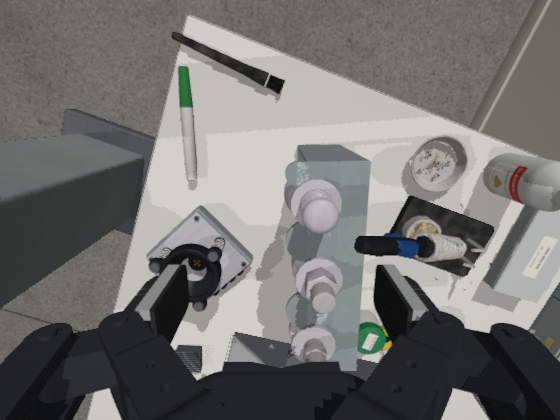

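The wrist view shows all three heads in the rack. The round head's flange is near (316,204) with its stub top near (320,213), and the slots open to the left. The cradle ring is near (190,272). A screwdriver handle lies behind the rack with its end at (360,244). I'll zoom in to refine these.

```bash
python3 - <<'E'
from cell import ctrl
from h import *
import cv2,pickle
np.set_printoptions(precision=4,suppress=True)
f=pickle.load(open("w1.pkl","rb")); s=ctrl.grab_frame("scene"); t=ctrl.grab_frame("side")
print("driver",tri(ray(f,(360,244)),ray(s,(297,167))),tri(ray(f,(360,244)),ray(t,(295,172))))
im=cv2.imread("pics/w1.png")
c=np.zeros((600,800,3),np.uint8); k=dict(fx=4,fy=4,interpolation=cv2.INTER_CUBIC)
c[:,:400]=cv2.resize(im[165:315,270:370],None,**k); c[:480,400:]=cv2.resize(im[200:320,145:245],None,**k)
cv2.imwrite("pics/w1z.png",c)
E
```

```text
driver (array([0.5917, 0.3257, 0.1604]), [np.float64(0.0014192795837784985), np.float64(0.0014192795837783831)]) (array([0.595 , 0.3259, 0.1621]), [np.float64(0.004982855175258823), np.float64(0.004982855175258797)])
```

View pics/w1z.png

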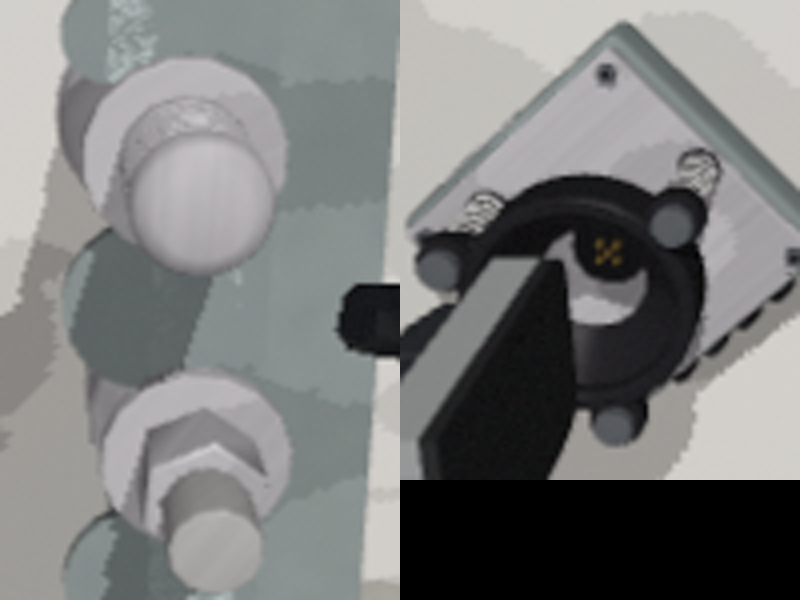

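```bash
python3 - <<'E'
from h import *
import pickle
np.set_printoptions(precision=4,suppress=True)
f=pickle.load(open("w1.pkl","rb"))
A=lambda u,v:ray(f,(270+u/4-.4,165+v/4-.4)); C=lambda u,v:ray(f,(145+(u-400)/4-.4,200+v/4-.4))
fr=plane(A(186,157),.156);fs=plane(A(197,463),.156)
print("fr",fr,"stub",plane(A(202,203),.187),"fs",fs,np.linalg.norm(fr-fs),np.degrees(np.arctan2(*(fr-fs)[:2]*[-1,1])))
K=[plane(C(*p),.074) for p in((437,262),(674,225),(618,423))]
print(K,np.mean(K,0),[np.linalg.norm(K[i]-K[i-1]) for i in range(3)])
e=[plane(A(u,v),.150) for u,v in((392,100),(368,480))] # rear plate edge
d=e[0]-e[1]; print("edge yaw",np.degrees(np.arctan2(-d[0],d[1])))
E
```

```text
fr [0.5421 0.3458 0.156 ] stub [0.5419 0.3456 0.187 ] fs [0.5717 0.2794 0.156 ] 0.07268363142846508 24.040720870775836
[array([0.4072, 0.1907, 0.074 ]), array([0.4696, 0.2265, 0.074 ]), array([0.4726, 0.1563, 0.074 ])] [0.4498 0.1911 0.074 ] [np.float64(0.07385380128811422), np.float64(0.07191449087105295), np.float64(0.07022463460970635)]
edge yaw 21.25338000736127
```

```bash
python3 - <<'E'
from cell import ctrl
from h import *
import cv2
np.set_printoptions(precision=4,suppress=True)
yaw=np.radians(21); r=rot(yaw+np.radians(10)); p=np.array([.5421,.3455,0])
ctrl.movep(p+[0,0,.26],r)
print(ctrl.move_l(p+[0,0,.178],.1,until_force=8))
ctrl.sleep(.2);f0=ctrl.read_contact_force(); print(ctrl.read_position(),f0)
ctrl.grab(50); ctrl.sleep(.3)
print("gap",ctrl.read_finger_gap(),ctrl.read_grasp_force(),ctrl.read_contact_force(),ctrl.read_wrist_torque(),ctrl.read_clock())
ctrl.move_l(p+[0,0,.182],.04); ctrl.sleep(.2)
print(ctrl.read_contact_force(),ctrl.read_position(),ctrl.read_clock())
E
```

```text
False
[0.5425 0.3457 0.1788] [-0.0519 -0.1666  1.1196]
gap 0.31702726442081197 49.31966543197632 [ 0.2118 -0.6804  1.4513] [-0.0959  0.1379 -0.0024] 4.275
[-0.126  -0.1893 -2.0796] [0.5419 0.3454 0.1816] 4.725
```

```bash
python3 - <<'E'
from cell import ctrl
from h import *
import cv2
np.set_printoptions(precision=3,suppress=True)
yaw=np.radians(21); n=np.array([-np.cos(yaw),-np.sin(yaw),0]); y=np.array([-np.sin(yaw),np.cos(yaw),0])
p=np.array([.5421,.3455,.182]); off=0.
for d in np.arange(.01,.081,.01):
    hit=ctrl.move_l(p+n*d+y*off,.05,until_force=6)
    F=ctrl.read_contact_force(); print(d,hit,F@n,F@y,F[2],off)
    if d<.05: off+=np.clip(F@y*.0004,-.0015,.0015) if abs(F@y)>1.2 else 0
    if hit: break
f=ctrl.grab_frame("scene"); cv2.imwrite("pics/s2.png",cv2.resize(f["img"][130:340,215:395,::-1],None,fx=2.8,fy=2.8))
print(ctrl.read_clock(),ctrl.read_finger_gap(),ctrl.read_position())
E
```

```text
0.01 False -0.4862245097734062 0.19425099457976722 -2.1834004368142645 0.0
0.02 False -0.44048380390232145 -0.2755728050244736 -2.309663331457966 0.0
0.03 False -0.6124792322751683 0.1061210218846379 -2.4958016655065123 0.0
0.04 False 0.2997165312454596 -0.568940095714725 -1.5347326589150019 0.0
0.05 False 0.4693815757147729 -0.24663517283798805 -2.490277123785683 0.0
0.060000000000000005 False -1.5000188972077502 0.8746481409065299 -1.9081614844007233 0.0
0.06999999999999999 False 0.6013243354227267 -0.3134424200390288 -2.6900152295677446 0.0
0.08 False 0.1177623035837481 0.37986415133222073 -2.2757728535104795 0.0
7.575 0.3136217133925224 [0.467 0.317 0.182]
```

View pics/s2.png

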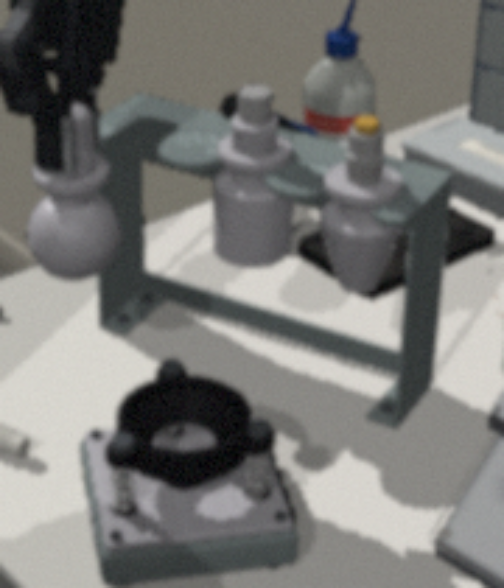

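The round head is out of the slot and in the gripper, at about (75,225) in the crop. The straight and tapered heads are still hanging. Next I'll move over the cradle and seat the head.

```bash
python3 - <<'E'
from cell import ctrl
from h import *
import cv2
np.set_printoptions(precision=4,suppress=True)
c=np.array([.4502,.1897,0])
ctrl.move_l([.45,.300,.20],.12)
ctrl.move_l(c+[0,0,.20],.12); ctrl.move_l(c+[0,0,.152],.08); ctrl.sleep(.3)
print("free",ctrl.read_position(),ctrl.read_contact_force(),ctrl.read_wrist_torque())
print(ctrl.move_l(c+[0,0,.132],.03,until_force=4)); ctrl.sleep(.2)
print("touch",ctrl.read_position(),ctrl.read_contact_force(),ctrl.read_wrist_torque(),ctrl.read_clock())
a=ctrl.grab_frame("scene")["img"][200:340,225:345,::-1]; b=ctrl.grab_frame("side")["img"][180:320,175:295,::-1]
cv2.imwrite("pics/s3.png",cv2.resize(np.hstack([a,b]),None,fx=3.3,fy=3.3))
E
```

```text
free [0.4505 0.1898 0.1524] [-0.2559 -0.2655 -1.4793] [ 0.046  -0.0168  0.0114]
True
touch [0.4494 0.1894 0.1393] [-1.0144 -0.7356  4.8686] [-0.2929  0.3684 -0.0099] 10.7667
```

View pics/s3.png

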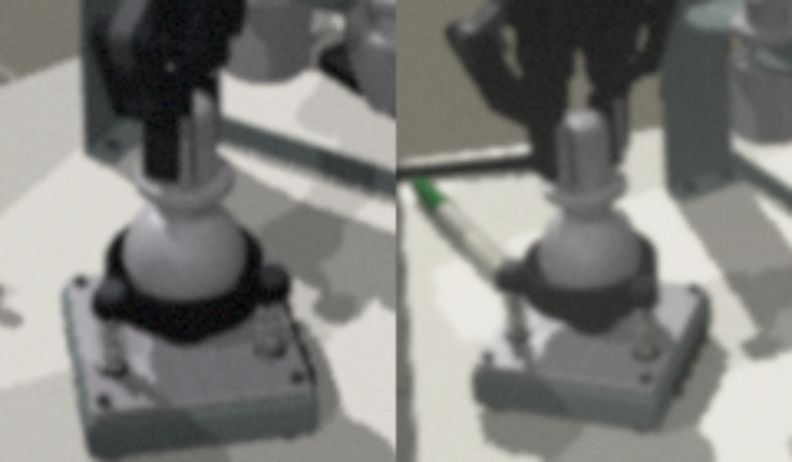

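The ball is seated in the ring at the expected height of about 0.139, and the head is upright. I'll grip harder and press down in steps.

```bash
python3 - <<'E'
from cell import ctrl
from h import *
np.set_printoptions(precision=4,suppress=True)
ctrl.grab(90)
c=np.array([.4498,.1894])
for z in list(np.arange(.136,.1129,-.002)):
    ctrl.move_l([*c,z],.02); ctrl.sleep(.1)
    F=ctrl.read_contact_force(); P=ctrl.read_position(); print(round(z,4),P,F,ctrl.read_wrist_torque(),ctrl.read_finger_gap())
    if np.hypot(*F[:2])>1.5: c=c+F[:2]*.00025
    if F[2]>28: break
print(ctrl.read_clock())
E
```

```text
0.136 [0.4495 0.1893 0.136 ] [-2.0067 -1.7667  6.2012] [-0.3508  0.5514  0.0175] 0.3006368424589983
0.134 [0.4494 0.1892 0.1343] [-2.5803 -1.7648  5.9865] [-0.2071  0.5157 -0.0325] 0.30482764407917784
0.132 [0.4492 0.189  0.1325] [-1.4689  0.0753  6.852 ] [-0.0147  0.4175  0.0457] 0.3014977915302895
0.13 [0.4492 0.189  0.1305] [-2.4084 -0.2304  6.8647] [-0.0502  0.4317 -0.0095] 0.3030966345215825
0.128 [0.4491 0.1891 0.1288] [-1.8973  0.437   7.3602] [-0.1343  0.2775  0.0576] 0.30549151406035524
0.126 [0.449  0.1891 0.127 ] [-1.1578 -0.3531  9.6732] [-0.1379  0.2972 -0.0057] 0.3035231386384192
0.124 [0.449  0.1891 0.1251] [-1.7556 -0.7129 10.5028] [-0.152   0.2567 -0.0558] 0.30411718828845524
0.122 [0.4489 0.189  0.1233] [-1.0499 -1.2922 11.1425] [-0.1653  0.2195  0.0345] 0.30234659665485497
0.12 [0.449  0.1889 0.122 ] [-2.4528 -0.1081 16.8019] [-0.1073  0.5058 -0.006 ] 0.3061647449403737
0.118 [0.4491 0.189  0.1217] [-5.5096 -0.8801 32.1796] [-0.4459  1.4175  0.0297] 0.3016450089962592
14.6667
```

```bash
python3 - <<'E'
from cell import ctrl
import cv2,numpy as np
p=ctrl.read_position(); ctrl.move_l([.4484,.189,.119],.02); ctrl.sleep(1)
print(ctrl.read_position(),ctrl.read_contact_force(),ctrl.read_wrist_torque(),ctrl.read_clock())
a=ctrl.grab_frame("scene")["img"][160:340,225:385,::-1]; b=ctrl.grab_frame("side")["img"][140:320,175:335,::-1]
cv2.imwrite("pics/s4.png",cv2.resize(np.hstack([a,b]),None,fx=2.5,fy=2.5))
E
```

```text
[0.44948117 0.18920706 0.12179953] [-7.73710792 -1.76447192 27.46498089] [-0.84010438  1.85264694 -0.00582562] 15.9417
```

View pics/s4.png

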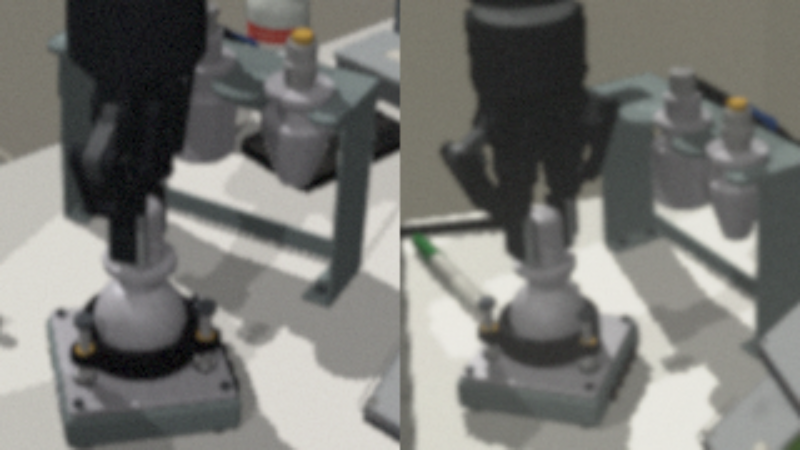

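The ring is down, with its lugs well below the pillar tops. The head is upright and still gripped, the other two heads are still hanging, and the height is stalled at the stop at 27 N.

```bash
python3 -c "
from cell import ctrl
print(ctrl.sign_off())"
```

```text
the job is handed in; nothing more can be done
None
```

I handed the job in with the round head upright in the cradle and still gripped. The ring is pressed to its stop at about 27 N, and the other two heads are still hanging in the rack. The contact pins have no readout, so I judged them made from the ring being at its stop.

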